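Find and mark the balance point of a ballast bar

ROBOT

A 6-joint arm with a two-finger parallel gripper is mounted at the origin on a cart in front of the work surface, level with it; the furniture and walls round the work are solid. World frame = base frame: x ahead of the robot, y to its left, z up, the work surface at z = 0. Lengths are in m, angles in rad, forces in N, time in s.
With the tool pointing down it reaches from about 0.325 to 0.85 m from the base axis. Payload 15.5 kg.
Tool frame: the origin (TCP) lies between the finger pads; the fingertips stand 25 mm ahead of it and the grasp point (between the pads) lies 6 mm ahead of it (arm.nose_length is the distance from the TCP to the fingertips, in m); z points along the fingers, y is the line along which they close (so a half turn about z gives the same grasp; the last joint's range is limited). The gripper opens to 91 mm and grips with 3 to 60 N. Pads are 32 mm wide; open, the fingers measure 118 mm over their backs; the gripper's body (76 mm by 178 mm) begins 60 mm behind the grasp point.
Start: joints at [1.214, 0.494, 1.345, -0, 1.302, -0.096], TCP at [0.162, 0.604, 0.201] pointing down, gripper open.
Joint ranges: [-2.91, 2.91], [-0.82, 2.16], [0.22, 2.67], [-1.22, 4.37], [0.12, 2.79], [-3.08, 3.08]. Speed limits (rad/s): [1.89, 1.89, 2.57, 3.01, 3.01, 3.01].

INTERFACE

Orientations are given as a rotation vector (axis times angle).
In Python, from cell import monitor, get_image, calibration, close_job, arm gives the robot as it stands.
- The arm moves only by the tool move_arm, never from a script. Its argument "targets" is a list of rows, each a list of 2 entries, a list of its own where there are three numbers: the shift along the tool's x, y, z in units of 0.15 m (1.0 is 0.15 m), then the turn, a rotation vector about the tool's x, y, z in units of 180 degrees (1.0 is 180 degrees). In form: [[[tx, ty, tz], [ax, ay, az]], ...]. A call has exactly 8 rows; each row is the pose to reach, as a shift and turn from the pose commanded when the call began, along the tool's axes at that moment, turning the shorter way round; what a row does not reach only later rows make up. A row lasts 1/12 s, in which the tool goes at most 41.7 mm and 7.16 degrees, less where a joint would pass 70% of its speed; a pose out of reach is approached as far as the arm can. A call with a number of a shift or a turn outside -1 to 1 is refused whole. A call with a gripper value outside its range is refused whole. "claw" is the opening, from 0 (shut) to 1 (fully open), set as the call begins (left out, the last holds). The fingers move at their own pace and stop on an object; "grip_force" is the grip in N (left out, the last holds). Time passes only in rows, so rows that repeat a pose let the fingers close, or fill a call up. It gives the time, the measured TCP pose, the force, the opening and the grip force at its end, in the units of the state.
- monitor.state(): the state, without advancing time (a new reading comes with each control period).
- get_image(name): name is "scene" or "top" or "wrist"; returns the picture (480x640x3 uint8, red, green, blue); there is no depth.
- calibration(name): a dict with "mtx" (3x3 intrinsics, pixels), "k1" (the pictures are not rectified: a ray, as slopes to the right and down, at radius r is drawn at 1 + k1 r^2 times it, then the intrinsics apply), "rvec" (rotation vector, rad) and "tvec" (3), from world to camera coordinates, as OpenCV has them. Camera axes: x right, y down, z forward; pixel columns grow to the right and rows downward; lengths in m; the calibration is good to about 2 mm. A picture is of the moment at which its call begins: read the wrist's pose just before it. calibration takes no time and is no camera call; for the wrist camera it gives the pose at the moment of the call.
- close_job(): hands the job in; it is judged then, once.
The state is a dict: "time_s": time; "joint_positions": joint angles; "qvel": joint speeds; "tau": joint torques, N m; "ee_pos": TCP position; "ee_rot": TCP orientation; "force": force on the tool from outside, world axes, zero at the start; "torque": the same for the moment, N m; "grip_width": finger opening in m; "grip_force": force on a finger pad.
Only numpy, scipy, OpenCV 4.12 (cv2) and the standard library are available. Lean on these libraries where they do the work, as an engineer would, in place of code of your own. Each camera call takes 0.05 s, during which the arm holds its last target. There are 200 camera calls.

TASK

Find where the closed ballast bar balances: without lifting it, push it gently lengthwise along the stand's deck, a little at a time, until it tips by itself over the deck's edge onto the rest beyond, and stop there, no more than about 5 mm too far. Then mark the balance point: slide the black clip along the bar until its middle is right over the tipping edge, and leave the bar tipped, the clip on the mark and the other things undisturbed.

Things in the scene. Friction and masses are not known exactly. Their poses are not given: they have to be found in the camera images.
- edge (a point): Middle of the tipping edge: the far top edge of the fixed stand's white deck, at deck height (40 mm above the worktop). Its x axis points along the stand in the pushing direction, out over the edge, roughly away from the robot; y to the left across the stand, z up.
- stand: The fixed balancing stand; origin on the worktop straight below the edge, axes as the edge's. White deck 165 mm long (x -165 to 0), 60 mm wide, top at 40 mm. On it two white guide rails, 7 mm thick, 6 mm high, x -86 to -1 mm, leave a 28 mm wide channel. The aluminium base plate, 70 mm wide, 10 mm high, runs from x -165 to +85 mm.
- rest: The rest past the edge: a white block with a steel rib across the stand, 50 mm beyond the edge (stand x = +50 mm); the rib's top is 6 mm below the deck. Origin under the rib, 10 mm above the worktop.
- bar: The ballast bar: closed, aluminium with black end caps, 180 x 24 x 18 mm, about 0.4 kg, lying between the rails; origin at the centre of its underside, x in the pushing direction. A hidden slug puts its balance point up to 30 mm either side of the middle. Past the edge it tips 0.12 rad nose down onto the rest.
- bar_centre (a point): Geometric centre of the ballast bar (half-way along, half-way up), axes as the bar's. The balance point starts 15 mm or more behind the edge. Sliding the bar on the deck takes about 1 to 5 N. Friction of a finger pressed against the tail can hold the bar back from tipping: draw back to let it tip. Only 1 mm past balance, a light touch may rock it back level.
- bar_tail (a point): Centre of the bar's flat tail end face (near end, 24 mm wide, 18 mm high), where it can be pushed; 90 mm behind the bar's centre, axes as the bar's. At the start about 50 to 70 mm of the tail sticks out behind the rails.
- clip_mark (a point): The clip's index point: on the bar's underside, straight below the middle of the clip's cross-bar. Bring it to the edge along the stand's x. The clip is a black saddle, 18 mm long, 32 mm wide, 10 g, on the tail half of the bar; it slides along the bar with about 0.4 N of friction and stays where it is left.
- clip_bar (a point): Centre of the clip's cross-bar, to pinch or push: a black round bar, 14 mm thick, 26 mm long, lying across the ballast bar (along y) on a 6 mm thick stem. Its middle is 30 mm above the ballast bar's top (the saddle plate takes 4.5 mm of this) and 48 mm from clip_mark along the ballast bar's z, so it leans with the bar.
- dish: Bystander: petri dish, 61 mm across, 15 mm high, beside the stand; leave alone.
- lab_timer: Bystander: timer, 62 x 66 x 19 mm, beside the stand; leave alone.
- steel_tweezers: Bystander: tweezers, 130 mm long, beside the stand; leave alone.
- spare_comb: Bystander: gel comb, 111 mm long, beside the stand; leave alone.
- tips: Bystander: box of pipette tips, 76 x 119 x 62 mm, at the left; leave alone.
- small_bottle: Bystander: small capped bottle, 56 mm across, 104 mm high, at the front; leave alone.
- lilac_rack: Bystander: tube rack, 65 x 103 x 22 mm, at the left; leave alone.

How it is judged:
By the outcome, as a careful person would: the job done as asked, in the order asked, and still so for the second after the job is handed in, with the robot touching nothing.
It also fails if it takes over 70 s, if anything falls off the work surface, if the arm or the gripper's body presses on something with over 40 N, if the wrist force passes 120 N, or if a joint passes its speed limit or range.

## Working session

There is one attempt and no reset: what is moved stays moved. The work goes in short steps, Python scripts to look and compute and a tool call to move; the robot and the scene stay as the last step left them, time stands still between calls to the robot, and variables do not carry over. Pictures are saved under pics/ and viewed, at most 10 in all, crops included, and the job is handed in when it is done.

Besides the shell and the picture viewer there is one more tool, called after "Request:" by a JSON object that holds its "op" and its "data". move_arm: Moves the arm, as the interface text tells. Its arguments: {"type":"object","properties":{"targets":{"type":"array"},"claw":{"type":"number"},"grip_force":{"type":"number"}},"required":["targets"]}

```bash
mkdir -p pics; cat > h.py <<'E'
import numpy as np,cv2
from cell import monitor,get_image,calibration,arm
from scipy.spatial.transform import Rotation as R
def grab(n,save=None):
    c=calibration(n); im=get_image(n)
    if save: cv2.imwrite('pics/'+save+'.png',im[:,:,::-1])
    return im,c
def ray(c,uv):
    K=np.array(c['mtx']); d=np.array([(uv[0]-K[0,2])/K[0,0],(uv[1]-K[1,2])/K[1,1]]); s=d.copy()
    for _ in range(20): s=d/(1+c['k1']*(s@s))
    Rm=cv2.Rodrigues(np.array(c['rvec'],float))[0]; t=np.array(c['tvec'],float).ravel()
    v=Rm.T@np.array([s[0],s[1],1]); return -Rm.T@t,v/np.linalg.norm(v)
def onz(c,uv,z):
    o,v=ray(c,uv); return o+v*(z-o[2])/v[2]
def tri(rs):
    A=0;b=0
    for o,v in rs:
        P=np.eye(3)-np.outer(v,v);A=A+P;b=b+P@o
    return np.linalg.solve(A,b)
def proj(c,p):
    Rm=cv2.Rodrigues(np.array(c['rvec'],float))[0]; q=Rm@np.array(p)+np.array(c['tvec']).ravel()
    s=q[:2]/q[2]; s=s*(1+c['k1']*(s@s)); K=np.array(c['mtx']); return s*[K[0,0],K[1,1]]+[K[0,2],K[1,2]]
E
python3 - <<'E'
from h import *
print(monitor.state())
for n in('scene','top','wrist'):
    im,c=grab(n,n+'0'); print(n,ray(c,(320,240)),c['k1'],c['mtx'])
E
```

```text
{'time_s': 0.0, 'joint_positions': array([ 1.21354572e+00,  4.94141328e-01,  1.34612527e+00, -8.59391561e-06,
        1.30249966e+00, -9.55148249e-02]), 'qvel': array([-0.00114318,  0.00142249, -0.00027089, -0.00019573, -0.00170906,
        0.00166309]), 'tau': array([ 7.58871429e-04, -8.78823853e+01, -3.81858695e+01,  7.09838653e-02,
        5.31646900e-02, -1.56452111e-04]), 'ee_pos': array([0.16159498, 0.6033437 , 0.20066629]), 'ee_rot': array([-4.09924122e-01, -3.11447573e+00,  1.79922461e-03]), 'force': array([-0.72954833,  0.1081514 ,  0.26704358]), 'torque': array([-0.02600093,  0.08545988, -0.0586721 ]), 'grip_force': 0.0, 'grip_width': 0.0911850377152092}
scene (array([-0.00706521, -0.58601304,  0.87342811]), array([ 0.46557872,  0.5328924 , -0.70658485])) -0.016091344198139835 [[526.91456028   0.         316.13276736]
 [  0.         526.91456028 227.76060946]
 [  0.           0.           1.        ]]
top (array([0.42161268, 0.01347829, 1.18088195]), array([ 0.09420003, -0.01318764, -0.99546594])) -0.1337455205233772 [[515.05509774   0.         316.50250471]
 [  0.         515.05509774 234.94190987]
 [  0.           0.           1.        ]]
wrist (array([0.08435069, 0.62448229, 0.38516257]), array([ 0.26700348, -0.08705522, -0.95975545])) -0.03061608962675748 [[346.62430543   0.         324.49993212]
 [  0.         346.62430543 241.37388114]
 [  0.           0.           1.        ]]
```

View pics/scene0.png

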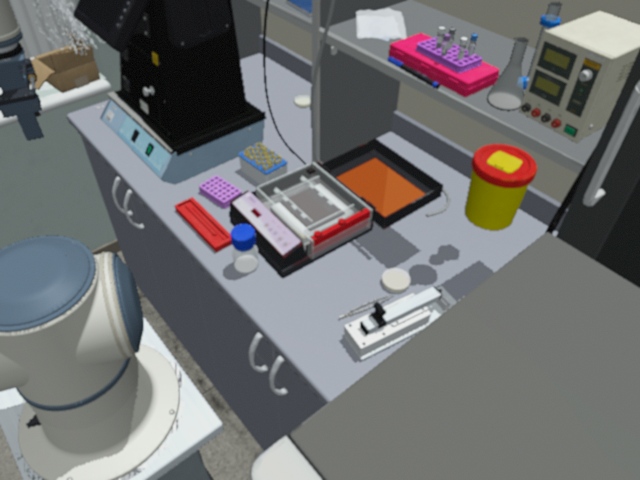

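View pics/top0.png

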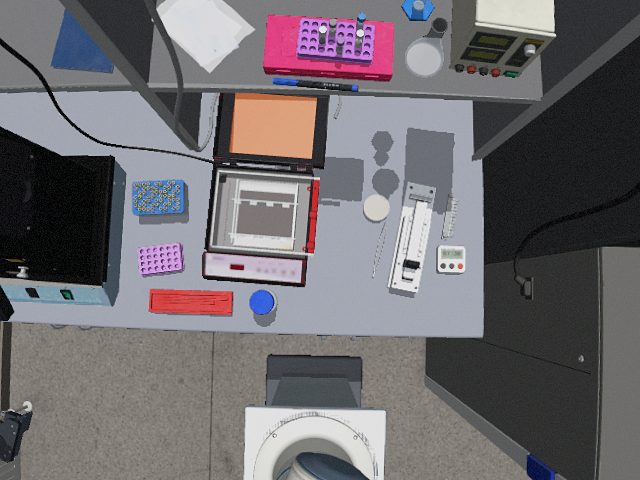

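The stand lies at about (390–435, 183–293) in the top view, nose end up and clip at (411,265). The dish (376,208), tweezers (379,250), comb (450,215) and timer (451,260) flank it.

```bash
python3 - <<'E'
from h import *
im=cv2.imread('pics/top0.png')[170:305,355:475]
s=cv2.imread('pics/scene0.png')[275:370,330:460]
a=cv2.resize(im,None,fx=4.4,fy=4.4,interpolation=2);b=cv2.resize(s,None,fx=2.4,fy=2.4,interpolation=2)
o=np.zeros((600,800,3),np.uint8);h,w=a.shape[:2];o[:h,:w]=a[:600,:];h2,w2=b.shape[:2];w2=min(w2,800-w);o[:h2,w:w+w2]=b[:,:w2]
cv2.imwrite('pics/crop.png',o);print(a.shape)
c=calibration('top')
for uv,z in [((390,290),.04),((415,293),.04),((411,265),.09),((408,185),.01),((435,187),.01)]: print(uv,onz(c,uv,z))
E
```

```text
(594, 528, 3)
(390, 290) [ 0.42252108 -0.15949574  0.04      ]
(415, 293) [ 0.41706954 -0.21551214  0.04      ]
(411, 265) [ 0.47653739 -0.19622028  0.09      ]
(408, 185) [ 0.66630873 -0.20342435  0.01      ]
(435, 187) [ 0.66368805 -0.26712946  0.01      ]
```

View pics/crop.png

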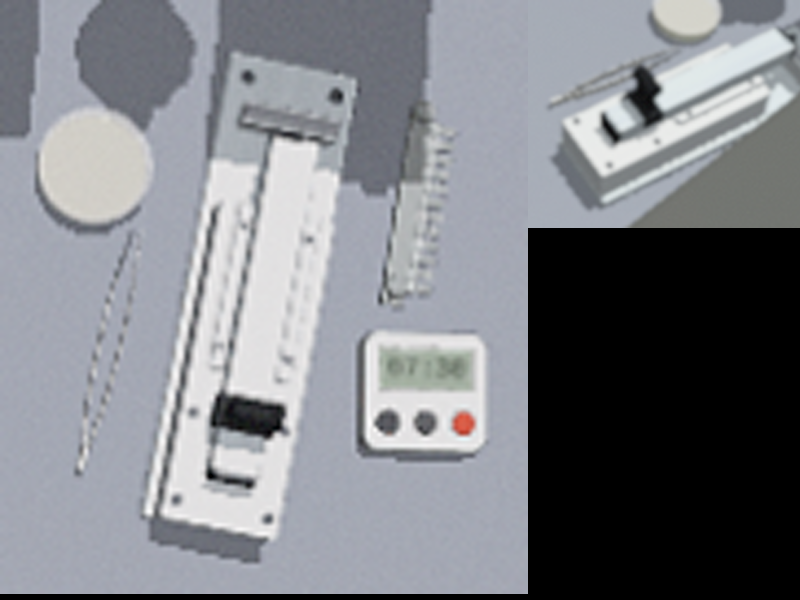

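The bar's tail cap shows at crop (232,483), the clip's cross-bar at (250,415), and the deck edge at about (213,160)–(340,172). I'll move over the stand and turn the tool so that its y axis lies along the stand and the wrist camera looks from the side.

Request:
{"op": "move_arm", "data": {"targets": [[[-0.676,-0.923,-0.06],[0,0,0.094]],[[-0.676,-0.923,-0.06],[0,0,0.094]],[[-0.676,-0.923,-0.06],[0,0,0.094]],[[-0.676,-0.923,-0.06],[0,0,0.094]],[[-0.676,-0.923,-0.06],[0,0,0.094]],[[-0.676,-0.923,-0.06],[0,0,0.094]],[[-0.676,-0.923,-0.06],[0,0,0.094]],[[-0.676,-0.923,-0.06],[0,0,0.094]]], "claw": 0}}

```text
time_s: 0.82
ee_pos: [0.2238, 0.4447, 0.2102]
ee_rot: [-0.863, -3.021, -0.001]
force: [0.0, 0.5, 0.5]
grip_width: 0.0409
grip_force: 0.0
```

Request:
{"op": "move_arm", "data": {"targets": [[[-0.916,-0.685,-0.06],[0,0,0]],[[-0.916,-0.685,-0.06],[0,0,0]],[[-0.916,-0.685,-0.06],[0,0,0]],[[-0.916,-0.685,-0.06],[0,0,0]],[[-0.916,-0.685,-0.06],[0,0,0]],[[-0.916,-0.685,-0.06],[0,0,0]],[[-0.916,-0.685,-0.06],[0,0,0]],[[-0.916,-0.685,-0.06],[0,0,0]]]}}

```text
time_s: 1.48
ee_pos: [0.286, 0.2853, 0.2191]
ee_rot: [-0.862, -3.021, -0.0]
force: [0.5, -0.1, 0.1]
grip_width: 0.0005
grip_force: 0.0
```

Request:
{"op": "move_arm", "data": {"targets": [[[-0.916,-0.685,-0.06],[0,0,0]],[[-0.916,-0.685,-0.06],[0,0,0]],[[-0.916,-0.685,-0.06],[0,0,0]],[[-0.916,-0.685,-0.06],[0,0,0]],[[-0.916,-0.685,-0.06],[0,0,0]],[[-0.916,-0.685,-0.06],[0,0,0]],[[-0.916,-0.685,-0.06],[0,0,0]],[[-0.916,-0.685,-0.06],[0,0,0]]]}}

```text
time_s: 2.15
ee_pos: [0.3481, 0.1254, 0.228]
ee_rot: [-0.861, -3.021, -0.0]
force: [-0.8, 0.2, -0.2]
grip_width: 0.0004
grip_force: 0.0
```

Request:
{"op": "move_arm", "data": {"targets": [[[-0.916,-0.685,-0.06],[0,0,0]],[[-0.916,-0.685,-0.06],[0,0,0]],[[-0.916,-0.685,-0.06],[0,0,0]],[[-0.916,-0.685,-0.06],[0,0,0]],[[-0.916,-0.685,-0.06],[0,0,0]],[[-0.916,-0.685,-0.06],[0,0,0]],[[-0.916,-0.685,-0.06],[0,0,0]],[[-0.916,-0.685,-0.06],[0,0,0]]]}}

```text
time_s: 2.82
ee_pos: [0.4103, -0.034, 0.237]
ee_rot: [-0.86, -3.021, -0.0]
force: [-0.1, -0.5, -0.4]
grip_width: 0.0003
grip_force: 0.0
```

Request:
{"op": "move_arm", "data": {"targets": [[[-0.916,-0.685,-0.1],[0,0,0.31]],[[-0.916,-0.685,-0.1],[0,0,0.31]],[[-0.916,-0.685,-0.1],[0,0,0.31]],[[-0.916,-0.685,-0.1],[0,0,0.31]],[[-0.916,-0.685,-0.1],[0,0,0.31]],[[-0.916,-0.685,-0.1],[0,0,0.31]],[[-0.916,-0.685,-0.1],[0,0,0.31]],[[-0.916,-0.685,-0.1],[0,0,0.31]]]}}

```text
time_s: 3.48
ee_pos: [0.4733, -0.1938, 0.252]
ee_rot: [-2.181, -2.26, 0.0]
force: [-0.2, -0.4, 0.1]
grip_width: 0.0004
grip_force: 0.0
```

```bash
python3 - <<'E'
from h import *
im,c=grab('wrist','w1'); print(ray(c,(320,240))[0], R.from_rotvec(monitor.state()['ee_rot']).as_matrix().round(3))
import pickle; pickle.dump(c,open('w1.pkl','wb'))
E
```

```text
[ 0.47108294 -0.11330344  0.43651872] [[-0.029  1.    -0.   ]
 [ 1.     0.029  0.001]
 [ 0.001 -0.    -1.   ]]
```

View pics/w1.png

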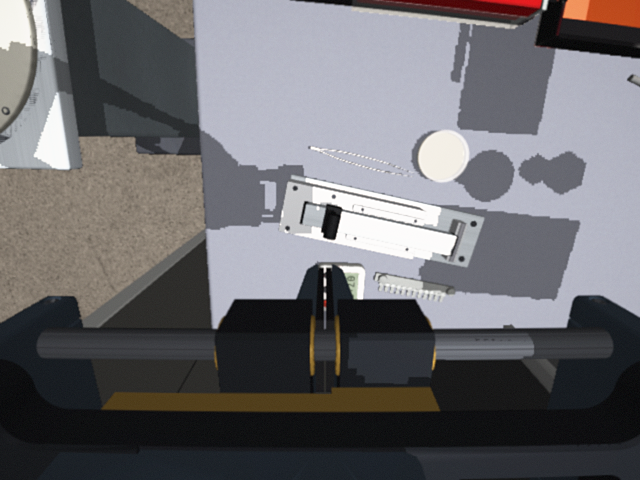

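The wrist view shows the whole stand at about (280–482, 176–266), the tail cap near (305,213), the clip at (332,222) and the rib near (460,240). I'll zoom in for pixel picking.

```bash
python3 - <<'E'
import cv2
a=cv2.imread('pics/w1.png')[168:276,272:490]; a=cv2.resize(a,None,fx=3.6,fy=3.6,interpolation=cv2.INTER_CUBIC)
for i in range(0,218,20): cv2.line(a,(int(i*3.6),0),(int(i*3.6),6),(0,0,255),1)
cv2.imwrite('pics/w1c.png',a)
E
```

```text
(no output)
```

View pics/w1c.png

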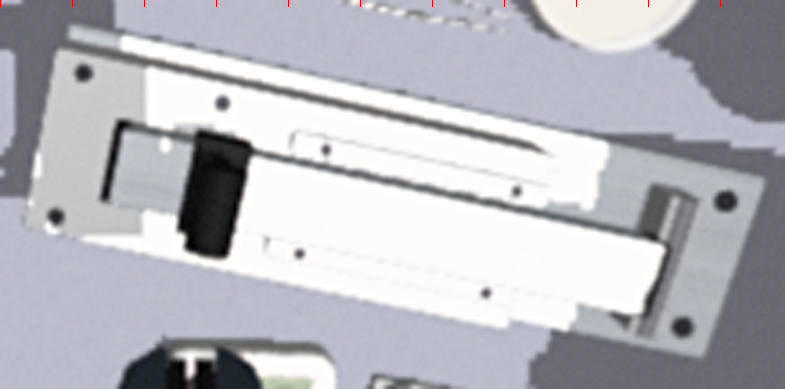

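Crop pixels that matter: deck corners (57,47), (28,229), (607,143) and (575,328); bar tail (120,122)–(103,200); nose (667,240)–(645,314); cross-bar ends (225,143) and (207,250).

```bash
python3 - <<'E'
from h import *
import pickle
c=pickle.load(open('w1.pkl','rb')); ct=calibration('top')
f=lambda p,z: onz(c,np.array(p)/3.6+[272,168]-[.36,.36],z)
D=[f(p,.04) for p in[(57,47),(28,229),(607,143),(575,328)]]
edge=(D[2]+D[3])/2; near=(D[0]+D[1])/2
print('deck',np.round(D,4)); L=edge-near; print('edge',edge,'len',np.linalg.norm(L),'yaw',np.degrees(np.arctan2(L[1],L[0])),'w',np.linalg.norm(D[2]-D[3]))
B=[f(p,.058) for p in[(120,122),(103,200),(667,240),(645,314)]]
t=(B[0]+B[1])/2;n=(B[2]+B[3])/2;v=n-t
print('tail',t,'nose',n,np.linalg.norm(v),np.degrees(np.arctan2(v[1],v[0])))
u=v/np.linalg.norm(v); print('tail rel edge',(t-edge)@u,'centre',((t+n)/2-edge)@u)
# clip via wrist and top
cw=np.array([216,197])/3.6+[272,168]
tp=lambda p:np.array(p)/4.4+[355,170]
print('clip tri',tri([ray(c,cw),ray(ct,tp((250,412)))]),'onz',onz(c,cw,.088))
T=[onz(ct,tp(p),.04) for p in[(157,513),(277,537),(213,160),(340,172)]]
print('top deck',np.round(T,4),(T[2]+T[3])/2)
print('tail top-cam',onz(ct,tp((233,480)),.058), 'heights nose',tri([ray(c,np.array([656,277])/3.6+[272,168]),ray(ct,tp((296,140)))]))
E
```

```text
deck [[ 0.4304 -0.1606  0.04  ]
 [ 0.4212 -0.2204  0.04  ]
 [ 0.6081 -0.185   0.04  ]
 [ 0.6054 -0.2484  0.04  ]]
edge [ 0.6067527  -0.21670111  0.04      ] len 0.18287237221800695 yaw -8.236680445057937 w 0.06348744476648137
tail [ 0.44922953 -0.19298566  0.058     ] nose [ 0.62315402 -0.22435987  0.058     ] 0.17673163394254113 -10.225607588147131
tail rel edge -0.1592312075303803 centre -0.07086539055910979
clip tri [ 0.48271082 -0.20865065  0.03579009] onz [ 0.48149779 -0.19639527  0.088     ]
top deck [[ 0.4301 -0.1609  0.04  ]
 [ 0.4193 -0.2221  0.04  ]
 [ 0.6107 -0.1876  0.04  ]
 [ 0.6065 -0.2536  0.04  ]] [ 0.60858208 -0.22058451  0.04      ]
tail top-cam [ 0.44714975 -0.19596871  0.058     ] heights nose [ 0.61711111 -0.22190347  0.07305036]
```

Request:
{"op": "move_arm", "data": {"targets": [[[0.044,-0.36,0.0],[0,0,0.066]],[[0.044,-0.36,0.2],[0,0,0.066]],[[0.044,-0.36,0.4],[0,0,0.066]],[[0.044,-0.36,0.6],[0,0,0.066]],[[0.044,-0.36,0.8],[0,0,0.066]],[[0.044,-0.36,0.8],[0,0,0.066]],[[0.044,-0.36,0.8],[0,0,0.066]],[[0.044,-0.36,0.8],[0,0,0.066]]]}}

```text
time_s: 4.2
ee_pos: [0.4197, -0.1909, 0.1335]
ee_rot: [2.396, 2.03, 0.001]
force: [0.2, -0.9, 0.4]
grip_width: 0.0005
grip_force: 0.0
```

```bash
python3 - <<'E'
from h import *
import pickle
im,c=grab('wrist','w2'); pickle.dump(c,open('w2.pkl','wb'))
for p in [(.449,-.193,.058),(.587,-.219,.04)]: print(proj(c,p))
a=im[60:360,230:630,::-1]; cv2.imwrite('pics/w2c.png',cv2.resize(a,None,fx=2,fy=2,interpolation=cv2.INTER_CUBIC))
E
```

```text
[361.14806001 242.16488159]
[524.7098502  239.31217582]
```

View pics/w2c.png

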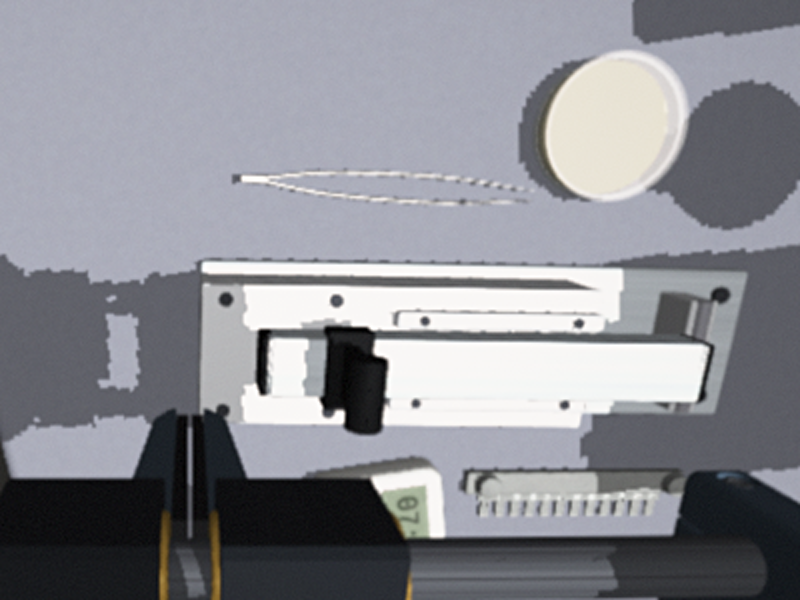

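The view is now aligned with the stand: tail cap (260,330–393 crop), rail far end (603,320), deck far-right corner (582,428), nose (708,345), finger tips at (160–215,412).

```bash
python3 - <<'E'
from h import *
import pickle
c=pickle.load(open('w2.pkl','rb')); c1=pickle.load(open('w1.pkl','rb'))
g=lambda p:np.array(p)/2+[230,60]-.25; g1=lambda p:np.array(p)/3.6+[272,168]-.36
u=np.array([np.cos(np.radians(-10.2)),np.sin(np.radians(-10.2)),0]); l=np.array([-u[1],u[0],0])
f=lambda n,p,z:print(n,(q:=onz(c,g(p),z)).round(4),'s',(q@u).round(4),'l',(q@l).round(4))
f('railL far top',(604,320),.046)
f('deckR far',(582,428),.04);f('deckR near',(201,410),.04);f('deckL near',(201,286),.04);f('deckL far',(604,291),.04)
f('tail top L',(268,331),.058);f('tail top R',(265,394),.058)
f('nose L',(710,345),.058);f('nose R',(702,403),.058)
f('nose w1',(0,0),0)
for a,b in[((120,122),(268,331)),((103,200),(265,394)),((667,240),(710,345)),((645,314),(702,403)),((545,150),(604,291)),((57,47),(201,286)),((207,252),(362,431))]:
    p=tri([ray(c1,g1(a)),ray(c,g(b))]); print(p.round(4),p@u,p@l)
E
```

```text
railL far top [ 0.5895 -0.2008  0.046 ] s 0.6157 l -0.0933
deckR far [ 0.5836 -0.2501  0.04  ] s 0.6186 l -0.1428
deckR near [ 0.4213 -0.2143  0.04  ] s 0.4526 l -0.1363
deckL near [ 0.4299 -0.1615  0.04  ] s 0.4517 l -0.0828
deckL far [ 0.5929 -0.1904  0.04  ] s 0.6172 l -0.0824
tail top L [ 0.4528 -0.1798  0.058 ] s 0.4775 l -0.0968
tail top R [ 0.4482 -0.2051  0.058 ] s 0.4775 l -0.1225
nose L [ 0.6251 -0.2141  0.058 ] s 0.6531 l -0.1001
nose R [ 0.623  -0.2385  0.058 ] s 0.6554 l -0.1244
nose w1 [ 0.366  -0.0354  0.    ] s 0.3665 l 0.0299
[ 0.4522 -0.1794  0.0616] 0.4768244807308255 -0.09651779968530985
[ 0.4476 -0.2036  0.0634] 0.4765361980544911 -0.12114155212142333
[ 0.6236 -0.2122  0.0604] 0.6513450521846431 -0.09845505673374857
[ 0.6189 -0.2352  0.0639] 0.6507330521895265 -0.12189503158624483
[ 0.5829 -0.1851  0.0576] 0.6064627938115416 -0.07891949209477411
[ 0.4302 -0.161   0.0407] 0.4518714777339023 -0.08223070993767014
[ 0.4787 -0.2122  0.0908] 0.5087174747424602 -0.12405131956339405
```

Request:
{"op": "move_arm", "data": {"targets": [[[0.02,0,0.15],[0,0,0]],[[0.02,0,0.3],[0,0,0]],[[0.02,0,0.39],[0,0,0]],[[0.02,0,0.39],[0,0,0]],[[0.02,0.05,0.39],[0,0,0]],[[0.02,0.09,0.39],[0,0,0]],[[0.02,0.09,0.39],[0,0,0]],[[0.02,0.09,0.39],[0,0,0]]]}}

```text
time_s: 4.92
ee_pos: [0.4338, -0.191, 0.0748]
ee_rot: [2.397, 2.027, 0.001]
force: [0.0, 0.5, -0.4]
grip_width: 0.0005
grip_force: 0.0
```

```bash
cat > look.py <<'E'
from h import *
import sys,json
u=np.array([np.cos(np.radians(-10.2)),np.sin(np.radians(-10.2)),0]); l=np.array([-u[1],u[0],0])
s=monitor.state(); p=s['ee_pos']; print('t',s['time_s'],'TCP s %.4f l %.4f z %.4f'%(p@u,p@l,p[2]),'F',s['force'].round(2))
im,c=grab('wrist',sys.argv[1])
q=lambda S,L,Z:S*u+L*l+[0,0,Z]
x0,y0,x1,y1=map(int,sys.argv[2].split(',')) if len(sys.argv)>2 else (200,60,640,390)
cv2.imwrite('pics/'+sys.argv[1]+'c.png',cv2.resize(im[y0:y1,x0:x1,::-1],None,fx=800/(x1-x0),fy=800/(x1-x0),interpolation=cv2.INTER_CUBIC))
E
python3 look.py w3
```

```text
t 4.9167 TCP s 0.4608 l -0.1112 z 0.0748 F [ 0.04  0.46 -0.38]
```

View pics/w3c.png

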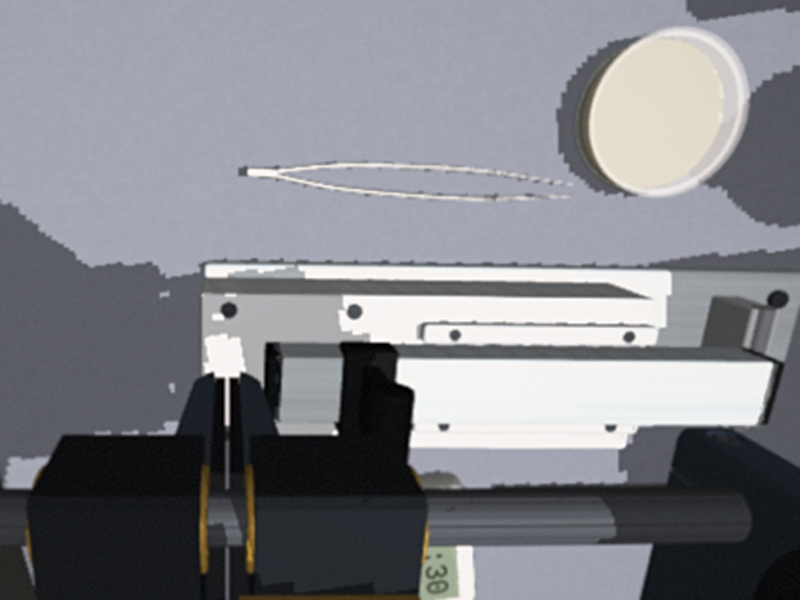

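The finger front (243,378) stands about 8 mm behind the tail face (268,380). The balance point starts at least 15 mm behind the edge, so I'll push about 13 mm first, then draw back.

Request:
{"op": "move_arm", "data": {"targets": [[[0,0.05,0],[0,0,0]],[[0,0.075,0],[0,0,0]],[[0,0.1,0],[0,0,0]],[[0,0.125,0],[0,0,0]],[[0,0.145,0],[0,0,0]],[[0,0.145,0],[0,0,0]],[[0,0.11,0],[0,0,0]],[[0,0.11,0],[0,0,0]]]}}

```text
time_s: 5.63
ee_pos: [0.4477, -0.1928, 0.0735]
ee_rot: [-2.399, -2.027, 0.001]
force: [-0.1, 0.5, -0.5]
grip_width: 0.0004
grip_force: 0.0
```

```bash
cat > bar.py <<'E'
from h import *
import sys
u=np.array([np.cos(np.radians(-10.2)),np.sin(np.radians(-10.2)),0]); l=np.array([-u[1],u[0],0])
q=lambda S,L,Z:S*u+L*l+[0,0,Z]
def run(tag,tail):
    s=monitor.state(); p=s['ee_pos']; print('t %.2f'%s['time_s'],'TCP s %.4f l %.4f z %.4f'%(p@u,p@l,p[2]),'F',s['force'].round(1))
    im,c=grab('wrist',tag); g=cv2.GaussianBlur(cv2.cvtColor(im,cv2.COLOR_RGB2GRAY),(3,3),0).astype(float)
    X=[];Y=[]
    for d in np.arange(.055,.176,.005):
        x,y=proj(c,q(tail+d,-.0975,.058)); x=int(round(x))
        if not 0<x<639: continue
        r=np.arange(int(y)-14,int(y)+15); gr=g[r+1,x]-g[r-1,x]; i=np.argmax(gr)
        if gr[i]>20: X.append(d);Y.append(r[i]-y)
    k=np.polyfit(X,Y,1); res=np.abs(np.polyval(k,X)-Y); m=res<2
    if m.sum()>4: k=np.polyfit(np.array(X)[m],np.array(Y)[m],1)
    print('edge resid',np.round(Y,1),'slope px/100mm %.2f'%(k[0]*.1),'n',m.sum())
    # tail: along row of bar centre, bright->black->bar
    t0=proj(c,q(tail-.02,-.103,.058));t1=proj(c,q(tail+.02,-.103,.058)); n=81
    v=[cv2.remap(g.astype(np.float32),np.float32([[t0[0]+(t1[0]-t0[0])*k/80]]),np.float32([[t0[1]+(t1[1]-t0[1])*k/80]]),1)[0,0] for k in range(n)]
    gr=np.gradient(v); print('tail s by dark->bar edge: %.4f'%(tail-.02+.0005*np.argmax(gr)),'profile',np.round(v[::4]).astype(int))
run(sys.argv[1],float(sys.argv[2]))
E
python3 bar.py w4 .491
```

```text
t 5.63 TCP s 0.4748 l -0.1105 z 0.0735 F [-0.1  0.5 -0.5]
edge resid [3.5 3.4 3.3 3.2 3.2 3.1 3.  2.9 2.9 2.8 3.7 3.6 3.6 3.5 3.4 3.4 3.3 3.2
 3.2 3.1 3.  9. ] slope px/100mm 0.01 n 21
tail s by dark->bar edge: 0.4780 profile [171 170  86  41 167 234 244 243 214 166 158 157 158 158 155  32  16  16
  12   8   9]
```

```bash
python3 - <<'E'
import cv2
a=cv2.imread('pics/w4.png')[200:350,250:450]; b=cv2.imread('pics/w3.png')[200:350,250:450]
import numpy as np
cv2.imwrite('pics/w34.png',cv2.resize(np.vstack([b,a]),None,fx=2,fy=2,interpolation=cv2.INTER_CUBIC))
E
```

```text
(no output)
```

View pics/w34.png

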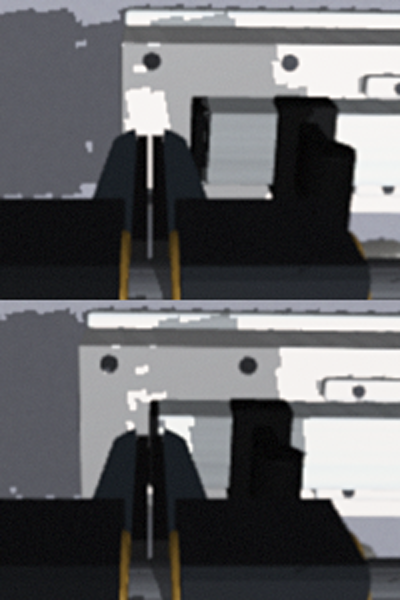

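```bash
python3 - <<'E'
from h import *
print([ (k,getattr(arm,k)) for k in dir(arm) if not k.startswith('_')])
s=monitor.state();M=R.from_rotvec(s['ee_rot']).as_matrix();c=calibration('wrist');p=s['ee_pos']
print(M.round(3))
for d in(.0,.006,.025,.035):
  for x in(-.016,0,.016): print(d,x,proj(c,p+M@np.array([x,0,d])).round(1))
im,c=grab('scene','s2'); print(proj(c,p+M@np.array([0,0,.025])),proj(c,[.449,-.194,.058]))
E
```

```text
[('MotionError', <class 'cell.MotionError'>), ('nose_length', 0.025)]
[[ 0.167  0.986 -0.001]
 [ 0.986 -0.167  0.   ]
 [ 0.    -0.001 -1.   ]]
0.0 -0.016 [323.6 309.4]
0.0 0 [323.6 284.4]
0.0 0.016 [323.6 258.2]
0.006 -0.016 [323.7 304.7]
0.006 0 [323.6 280.3]
0.006 0.016 [323.6 254.8]
0.025 -0.016 [323.7 291.5]
0.025 0 [323.7 268.8]
0.025 0.016 [323.7 245.1]
0.035 -0.016 [323.8 285.3]
0.035 0 [323.7 263.4]
0.035 0.016 [323.7 240.6]
[362.34671684 326.85671412] [363.46659889 323.98136667]
```

```bash
python3 - <<'E'
import cv2,numpy as np
a=cv2.imread('pics/s2.png')[250:370,310:470]; b=cv2.imread('pics/scene0.png')[290:360,335:435]
A=cv2.resize(a,(640,480),interpolation=cv2.INTER_CUBIC)
cv2.imwrite('pics/s2c.png',A)
E
```

```text
(no output)
```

View pics/s2c.png

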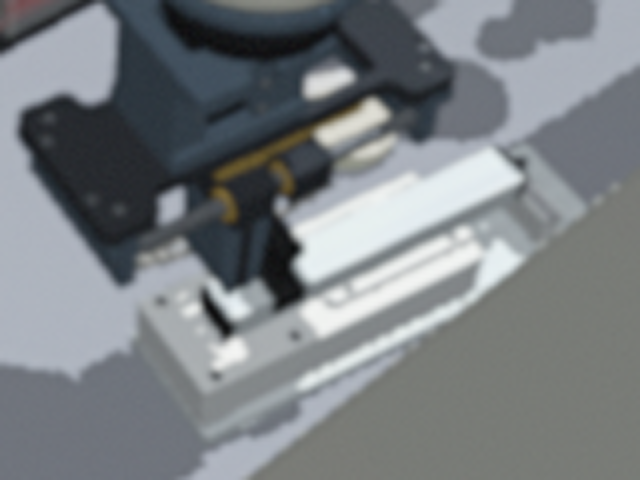

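The wrist pair shows the finger passing above the tail: the tail edge (152) is now at the finger's middle (150), and the bar has not moved relative to the deck holes. So the fingertips are higher than I assumed. I'll draw back and lower with force checks.

Request:
{"op": "move_arm", "data": {"targets": [[[0,-0.1,0],[0,0,0]],[[0,-0.2,0],[0,0,0]],[[0,-0.2,0],[0,0,0]],[[0,-0.2,0.02],[0,0,0]],[[0,-0.2,0.035],[0,0,0]],[[0,-0.2,0.05],[0,0,0]],[[0,-0.2,0.06],[0,0,0]],[[0,-0.2,0.06],[0,0,0]]]}}

```text
time_s: 6.4
ee_pos: [0.4196, -0.1883, 0.0643]
ee_rot: [-2.399, -2.028, 0.0]
force: [-0.2, 0.1, -0.7]
grip_width: 0.0006
grip_force: 0.0
```

```bash
python3 bar.py w5 .4775; python3 - <<'E'
from h import *
# finger-tip depth check: gap line top row; darkness along column
im=cv2.imread('pics/w5.png',0); print(im[235:300:3,310:340:2])
E
```

```text
t 6.40 TCP s 0.4463 l -0.1110 z 0.0643 F [-0.2  0.1 -0.7]
edge resid [3.  2.9 2.9 2.8 3.7 3.6 3.6 3.5 3.4 3.4 3.3 3.2 3.2 3.1 3.1 3.  2.9 3.9
 3.8 3.8 3.7] slope px/100mm 0.47 n 21
tail s by dark->bar edge: 0.4780 profile [169 177 177 177 176 175 175 175  25  11  47 164 164 164 164 164 164 163
 163 164 164]
[[163 175 114  94  95  96  94  95  94  96  96  80 161 178 179]
 [172 172 126  91  96  94  96  95  92  95  96  81 164 180 178]
 [168 168 163  91  96  95  94  95  96  96  94  80 166 179 178]
 [172 170 174 109  94  96  95  94  97  97  97  78 170 179 178]
 [169 168 172 112  96  93  94  95  95  92  93  87 171 178 178]
 [170 175 109  95  96  96  97  96  95  93  95  90 205 213 208]
 [170 171 157  94  95  98  94  96  95  96  90 110 250 247 246]
 [169 169 165  90  93  96  97  95  96  96  92 114 250 246 245]
 [168 169 172 112  94  96  95  93  94  97  93 112 250 246 248]
 [171 174 172 127  95  97  93  93  96  94  93 118 252 246 246]
 [172 154  53  31  76  97  96  97  94  96  94  35  98 214 250]
 [ 43  25  29  29  31  15  15  69  31  17  19  30  30  26  25]
 [ 31  30  32  32  17  14   7  70  29  10  11  28  32  28  30]
 [ 28  28  29  33  15  10   8  69  28  10   7  26  32  33  32]
 [ 30  30  30  33  15   6   8  68  29   8  14  24  34  29  31]
 [ 30  32  30  29  12  13  13  66  29   8   8  24  31  35  30]
 [ 34  31  32  30  12  11   9  67  28  11  13  20  29  29  31]
 [ 30  30  34  29  12  10   7  69  28   7  11  23  32  30  32]
 [ 29  32  33  28   7   9   8  70  27  10  12  14  31  32  33]
 [ 30  32  33  28  12  12   6  69  27  11  13  15  31  28  32]
 [ 33  31  30  27  10  13   8  68  28   5   9  16  33  30  29]
 [ 30  30  30  21   9   8   9  70  29  11  12  14  30  30  30]]
```

Request:
{"op": "move_arm", "data": {"targets": [[[0,0,-0.055],[0,0,0]],[[0,0.08,-0.055],[0,0,0]],[[0,0.08,-0.055],[0,0,0]],[[0,0.08,-0.04],[0,0,0]],[[0,0.08,-0.025],[0,0,0]],[[0,0.08,-0.01],[0,0,0]],[[0,0.08,0.0],[0,0,0]],[[0,0.08,0.0],[0,0,0]]]}}

```text
time_s: 7.12
ee_pos: [0.4307, -0.1901, 0.0643]
ee_rot: [-2.399, -2.027, 0.0]
force: [-0.4, 0.6, 0.8]
grip_width: 0.0004
grip_force: 0.0
```

Request:
{"op": "move_arm", "data": {"targets": [[[0,0,0.005],[0,0,0]],[[0,0,0.01],[0,0,0]],[[0,0,0.015],[0,0,0]],[[0,0,0.02],[0,0,0]],[[0,0,0.02],[0,0,0]],[[0,0,0.02],[0,0,0]],[[0,0,0.02],[0,0,0]],[[0,0,0.02],[0,0,0]]]}}

```text
time_s: 7.78
ee_pos: [0.4312, -0.1903, 0.0618]
ee_rot: [2.399, 2.028, 0.0]
force: [0.1, 0.2, -0.5]
grip_width: 0.0004
grip_force: 0.0
```

Request:
{"op": "move_arm", "data": {"targets": [[[0,0,0.007],[0,0,0]],[[0,0,0.014],[0,0,0]],[[0,0,0.02],[0,0,0]],[[0,0,0.027],[0,0,0]],[[0,0,0.034],[0,0,0]],[[0,0,0.04],[0,0,0]],[[0,0,0.04],[0,0,0]],[[0,0,0.04],[0,0,0]]]}}

```text
time_s: 8.45
ee_pos: [0.4311, -0.1903, 0.0557]
ee_rot: [-2.399, -2.028, 0.0]
force: [-0.2, -0.0, -0.5]
grip_width: 0.0003
grip_force: 0.0
```

```bash
python3 - <<'E'
from h import *
s=monitor.state();p=s['ee_pos'];M=R.from_rotvec(s['ee_rot']).as_matrix();print(p,s['force'].round(1))
ims,cs=grab('scene','s3'); imw,cw=grab('wrist','w6')
import pickle; pickle.dump((cs,cw,p,M),open('p6.pkl','wb'))
for d in(-.01,0,.01,.025):print(d,proj(cs,p+M@np.array([0,0,d])).round(1))
a=cv2.resize(ims[270:345,325:425,::-1],(600,450),interpolation=cv2.INTER_CUBIC)
b=cv2.resize(imw[210:290,270:400,::-1],(600,369),interpolation=cv2.INTER_CUBIC)[:150]
cv2.imwrite('pics/s3c.png',np.vstack([a,b]))
E
```

```text
[ 0.43109783 -0.19028381  0.0556631 ] [-0.2 -0.  -0.5]
-0.01 [355.4 325.3]
0 [355.1 328.5]
0.01 [354.8 331.6]
0.025 [354.3 336.2]
```

View pics/s3c.png

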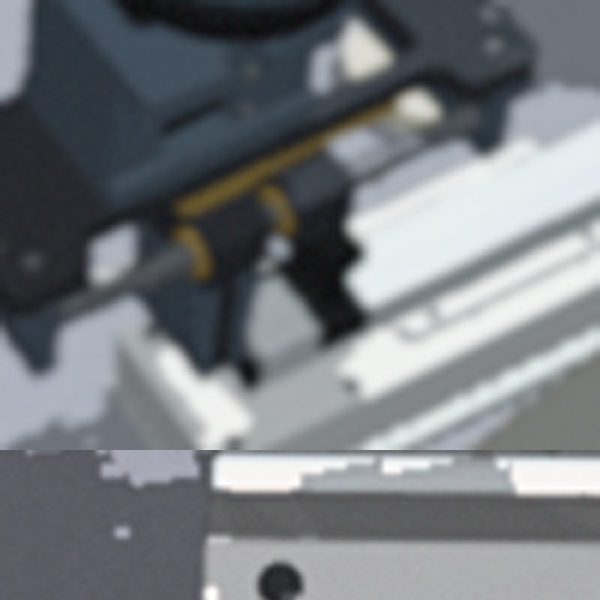

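Fingertip in the scene view is at crop (215,365), i.e. about 10 mm ahead of the TCP, so it now stands about 45 mm high, level with the bar's tail. Push again.

Request:
{"op": "move_arm", "data": {"targets": [[[0,0.03,0],[0,0,0]],[[0,0.055,0],[0,0,0]],[[0,0.08,0],[0,0,0]],[[0,0.1,0],[0,0,0]],[[0,0.12,0],[0,0,0]],[[0,0.14,0],[0,0,0]],[[0,0.155,0],[0,0,0]],[[0,0.155,0],[0,0,0]]]}}

```text
time_s: 9.22
ee_pos: [0.4546, -0.1943, 0.0557]
ee_rot: [2.399, 2.028, 0.0]
force: [0.0, -0.6, 0.2]
grip_width: 0.0006
grip_force: 0.0
```

```bash
python3 bar.py w7 .490
```

```text
t 9.22 TCP s 0.4818 l -0.1107 z 0.0557 F [ 0.  -0.6  0.2]
edge resid [3.8 3.7 3.6 3.6 3.5 3.4 3.4 3.3 3.2 3.2 3.1 4.  4.  3.9 3.9 3.8 3.7 3.7
 3.6 3.6 3.5 4.5] slope px/100mm 0.36 n 22
tail s by dark->bar edge: 0.4815 profile [166  52  28  29  25   9  97  12  17  30  29  29 141 154 156 108  14  14
  15   9   8]
```

Still passing over: the clip has stayed put at s=.501, so the tips are higher again. Draw back and descend with force feedback.

Request:
{"op": "move_arm", "data": {"targets": [[[0,-0.09,0],[0,0,0]],[[0,-0.165,0],[0,0,0]],[[0,-0.165,0],[0,0,0]],[[0,-0.165,0.01],[0,0,0]],[[0,-0.165,0.02],[0,0,0]],[[0,-0.165,0.03],[0,0,0]],[[0,-0.165,0.04],[0,0,0]],[[0,-0.165,0.04],[0,0,0]]]}}

```text
time_s: 9.93
ee_pos: [0.4299, -0.1901, 0.0494]
ee_rot: [-2.399, -2.028, 0.0]
force: [0.4, 1.1, 0.2]
grip_width: 0.0002
grip_force: 0.0
```

Request:
{"op": "move_arm", "data": {"targets": [[[0,0,0.007],[0,0,0]],[[0,0,0.014],[0,0,0]],[[0,0,0.021],[0,0,0]],[[0,0,0.028],[0,0,0]],[[0,0,0.028],[0,0,0]],[[0,0,0.028],[0,0,0]],[[0,0,0.028],[0,0,0]],[[0,0,0.028],[0,0,0]]]}}

```text
time_s: 10.6
ee_pos: [0.4297, -0.1901, 0.0456]
ee_rot: [2.399, 2.028, 0.0]
force: [-0.6, 0.8, -0.3]
grip_width: 0.0003
grip_force: 0.0
```

```bash
python3 bar.py w8 .478;python3 - <<'E'
from h import *
# finger geometry in view vs tail: print row strip just below tip
im=cv2.imread('pics/w8.png',0); print(im[255:300:5,300:400:4])
E
```

```text
t 10.60 TCP s 0.4566 l -0.1110 z 0.0456 F [-0.6  0.8 -0.3]
edge resid [3.3 3.3 3.2 3.1 4.1 4.  3.9 3.9 3.8 3.8 3.7 3.7 3.6 3.6 3.5 3.5 3.4 3.4
 3.3 3.3] slope px/100mm -0.12 n 20
tail s by dark->bar edge: 0.4775 profile [ 46  11  31  30  30  43 170 173  29  22 142 159 160 160 160 159 159 159
 160 160 159]
[[ 93  91  93  91 139 174 174 171 172 171 169 172 174 170 172 172 173 172
  172 172 172 171 172 171 171]
 [ 93  95  92  92 140 174 173 192 246 245 244 239 245 171 173 172 173 172
  171 171 172 170 171 170 169]
 [ 96  95  95  85  32 176 174 205 105 208 246 244 196 170  84   5  85  88
   86  86  87  85  90  88  90]
 [ 92  95  29  31  30   6 126   5  37  30  19 245 171 171  45  11  88  86
   86  86  85  87  87  85  84]
 [ 92  67  29  30  32  10 125   9  26  30  30 123 172 173  44  16 103 140
  140 138 137 131 132 130 130]
 [ 91  27  33  31  31  12 125  10  23  29  30  28 173 171  23  26 192 161
  160 160 160 159 162 159 160]
 [ 83  32  29  30  29   3 125  10  15  30  31  30  78 173   9  26 254 158
  158 160 160 160 161 160 157]
 [ 28  30  26  29  26   9 127   6  14  29  32  31  26 175   1  24 153 161
  159 160 160 161 162 156 160]
 [ 30  30  30  30  24  11 124  10  16  30  28  29  28 113   0  26 161 159
  159 158 160 158 157 158 161]]
```

Request:
{"op": "move_arm", "data": {"targets": [[[0,0.0,0.013],[0,0,0]],[[0,0.03,0.013],[0,0,0]],[[0,0.055,0.013],[0,0,0]],[[0,0.08,0.013],[0,0,0]],[[0,0.1,0.013],[0,0,0]],[[0,0.12,0.013],[0,0,0]],[[0,0.14,0.013],[0,0,0]],[[0,0.14,0.013],[0,0,0]]]}}

```text
time_s: 11.32
ee_pos: [0.4511, -0.1938, 0.0436]
ee_rot: [2.399, 2.028, 0.0]
force: [-0.1, 1.2, 0.3]
grip_width: 0.0001
grip_force: 0.2
```

```bash
python3 bar.py w9 .488
```

```text
t 11.32 TCP s 0.4782 l -0.1108 z 0.0436 F [-0.1  1.2  0.3]
edge resid [2.8 2.7 2.6 2.6 2.5 2.4 2.4 2.3 2.3 3.2 3.1 3.1 3.  3.  2.9 2.9 2.8 2.8
 2.8 2.7 2.7 2.6] slope px/100mm 0.24 n 22
tail s by dark->bar edge: 0.4905 profile [ 30  28  29  28  10  67  18  13  30  29  28  61 242 241 241 241 190 158
 154 154 154]
```

Request:
{"op": "move_arm", "data": {"targets": [[[0,-0.03,0.0],[0,0,0]],[[0,-0.06,0],[0,0,0]],[[0,-0.06,0],[0,0,0]],[[0,-0.06,0],[0,0,0]],[[0,-0.06,0],[0,0,0]],[[0,-0.06,0],[0,0,0]],[[0,-0.06,0],[0,0,0]],[[0,-0.06,0],[0,0,0]]]}}

```text
time_s: 12.03
ee_pos: [0.4416, -0.1921, 0.0436]
ee_rot: [2.399, 2.028, 0.0]
force: [-0.3, -0.3, 0.8]
grip_width: 0.0006
grip_force: 0.0
```

```bash
cat >> bar.py <<'E'
def prof(tag,L,Z,a,b):
    im=cv2.imread('pics/'+tag+'.png',0).astype(np.float32); c=calibration('wrist')
    S=np.arange(a,b,.001); P=np.float32([proj(c,q(x,L,Z)) for x in S])
    v=cv2.remap(im,P[:,:1].copy(),P[:,1:].copy(),1).ravel(); return S,v
S,v=prof(sys.argv[1],-.103,.058,float(sys.argv[2])+.01,float(sys.argv[2])+.06)
d=S[v<60]; print('clip dark %.3f-%.3f'%(d.min(),d.max()) if len(d) else 'no clip')
for L in(-.104,-.112):
    S,v=prof(sys.argv[1],L,.058,float(sys.argv[2])+.165,float(sys.argv[2])+.195); print('nose',L,S[0].round(3),v.astype(int))
E
python3 bar.py w10 .4905
```

```text
t 12.03 TCP s 0.4687 l -0.1109 z 0.0436 F [-0.3 -0.3  0.8]
edge resid [2.7 2.7 2.6 2.5 2.5 2.4 2.3 2.3 3.2 3.2 3.1 3.1 3.  3.  2.9 2.9 2.8 2.8
 2.8] slope px/100mm 0.48 n 19
tail s by dark->bar edge: 0.4810 profile [ 16  15  30  30  30  50 170 109  16  27  49 158 158 158 157 158 158 158
 158 157 157]
clip dark 0.512-0.529
nose -0.104 0.656 [0 0 0 0 0 0 0 0 0 0 0 0 0 0 0 0 0 0 0 0 0 0 0 0 0 0 0 0 0 0 0]
nose -0.112 0.656 [0 0 0 0 0 0 0 0 0 0 0 0 0 0 0 0 0 0 0 0 0 0 0 0 0 0 0 0 0 0 0]
```

Request:
{"op": "move_arm", "data": {"targets": [[[0,0.04,0],[0,0,0]],[[0,0.06,0],[0,0,0]],[[0,0.07,0],[0,0,0]],[[0,0.08,0],[0,0,0]],[[0,0.08,0],[0,0,0]],[[0,0.05,0],[0,0,0]],[[0,0.02,0],[0,0,0]],[[0,0.02,0],[0,0,0]]]}}

```text
time_s: 12.75
ee_pos: [0.4433, -0.1922, 0.0435]
ee_rot: [-2.399, -2.027, 0.0]
force: [-0.2, 0.3, -0.8]
grip_width: 0.0003
grip_force: 0.0
```

```bash
python3 - <<'E'
s=open('bar.py').read().split("for L in(-.104")[0]
s=s.replace("print('tail s","0 and print('tail s")
open('bar.py','w').write(s)
E
python3 bar.py w11 .4935
```

```text
t 12.75 TCP s 0.4704 l -0.1106 z 0.0435 F [-0.2  0.3 -0.8]
edge resid [2.2 3.2 3.1 3.  3.  2.9 2.8 2.8 2.7 2.7 2.6 2.6 2.5 2.5 2.4 2.4 2.3 2.3
 2.3] slope px/100mm -0.77 n 19
clip dark 0.515-0.532
```

Request:
{"op": "move_arm", "data": {"targets": [[[0,0.04,0],[0,0,0]],[[0,0.06,0],[0,0,0]],[[0,0.07,0],[0,0,0]],[[0,0.08,0],[0,0,0]],[[0,0.08,0],[0,0,0]],[[0,0.05,0],[0,0,0]],[[0,0.02,0],[0,0,0]],[[0,0.02,0],[0,0,0]]]}}

```text
time_s: 13.47
ee_pos: [0.4463, -0.1927, 0.0435]
ee_rot: [-2.399, -2.027, 0.0]
force: [-0.8, 0.0, -0.7]
grip_width: 0.0003
grip_force: 0.0
```

```bash
python3 bar.py w12 .496
```

```text
t 13.47 TCP s 0.4734 l -0.1106 z 0.0435 F [-0.8  0.  -0.7]
edge resid [2.2 2.1 2.  2.  1.9 1.9 2.8 2.7 2.7 2.6 2.6 2.5 2.5 2.4 2.4 2.3 2.3 2.2
 2.2] slope px/100mm 0.28 n 19
clip dark 0.518-0.535
```

Request:
{"op": "move_arm", "data": {"targets": [[[0,0.04,0],[0,0,0]],[[0,0.06,0],[0,0,0]],[[0,0.07,0],[0,0,0]],[[0,0.08,0],[0,0,0]],[[0,0.08,0],[0,0,0]],[[0,0.05,0],[0,0,0]],[[0,0.02,0],[0,0,0]],[[0,0.02,0],[0,0,0]]]}}

```text
time_s: 14.18
ee_pos: [0.4493, -0.1932, 0.0435]
ee_rot: [-2.399, -2.027, 0.0]
force: [1.3, -0.1, 0.3]
grip_width: 0.0003
grip_force: 0.0
```

```bash
python3 bar.py w13 .499
```

```text
t 14.18 TCP s 0.4764 l -0.1106 z 0.0435 F [ 1.3 -0.1  0.3]
edge resid [2.1 2.1 2.  1.9 1.9 1.8 1.7 1.7 1.6 2.6 2.5 2.5 2.4 2.4 2.3 2.3 2.2 2.2
 2.2] slope px/100mm 0.49 n 19
clip dark 0.521-0.538
```

Request:
{"op": "move_arm", "data": {"targets": [[[0,0.04,0],[0,0,0]],[[0,0.06,0],[0,0,0]],[[0,0.07,0],[0,0,0]],[[0,0.08,0],[0,0,0]],[[0,0.08,0],[0,0,0]],[[0,0.05,0],[0,0,0]],[[0,0.02,0],[0,0,0]],[[0,0.02,0],[0,0,0]]]}}

```text
time_s: 14.9
ee_pos: [0.4523, -0.1937, 0.0435]
ee_rot: [-2.399, -2.027, 0.0]
force: [-0.5, 0.1, 0.4]
grip_width: 0.0004
grip_force: 0.0
```

```bash
python3 bar.py w14 .502
```

```text
t 14.90 TCP s 0.4794 l -0.1105 z 0.0435 F [-0.5  0.1  0.4]
edge resid [2.1 2.  1.9 1.9 1.8 1.8 1.7 1.6 1.6 1.5 1.5 1.4 2.4 2.3 2.3 2.2 2.2 2.1
 2.1] slope px/100mm 0.39 n 19
clip dark 0.524-0.541
```

Request:
{"op": "move_arm", "data": {"targets": [[[0,0.04,0],[0,0,0]],[[0,0.06,0],[0,0,0]],[[0,0.07,0],[0,0,0]],[[0,0.08,0],[0,0,0]],[[0,0.08,0],[0,0,0]],[[0,0.05,0],[0,0,0]],[[0,0.02,0],[0,0,0]],[[0,0.02,0],[0,0,0]]]}}

```text
time_s: 15.62
ee_pos: [0.4552, -0.1942, 0.0435]
ee_rot: [-2.399, -2.027, 0.0]
force: [-0.4, 0.1, 0.1]
grip_width: 0.0001
grip_force: 0.0
```

```bash
python3 bar.py w15 .505
```

```text
t 15.62 TCP s 0.4824 l -0.1105 z 0.0435 F [-0.4  0.1  0.1]
edge resid [1.  1.  0.9 1.8 1.8 1.7 1.6 1.6 1.5 1.5 1.4 1.4 1.3 1.3 2.2 2.2 2.1 2.1
 2.1] slope px/100mm 0.99 n 19
clip dark 0.527-0.544
```

Request:
{"op": "move_arm", "data": {"targets": [[[0,0.04,0],[0,0,0]],[[0,0.06,0],[0,0,0]],[[0,0.07,0],[0,0,0]],[[0,0.08,0],[0,0,0]],[[0,0.08,0],[0,0,0]],[[0,0.05,0],[0,0,0]],[[0,0.02,0],[0,0,0]],[[0,0.02,0],[0,0,0]]]}}

```text
time_s: 16.33
ee_pos: [0.4583, -0.1947, 0.0435]
ee_rot: [-2.399, -2.027, 0.0]
force: [0.0, -0.8, 0.8]
grip_width: 0.0005
grip_force: 0.0
```

```bash
python3 bar.py w16 .508
```

```text
t 16.33 TCP s 0.4855 l -0.1104 z 0.0435 F [ 0.  -0.8  0.8]
edge resid [0.9 0.9 1.8 1.7 1.7 1.6 1.6 1.5 1.5 1.4 1.3 2.3 2.2 2.2 2.1 2.1 2.1 2.
 2. ] slope px/100mm 1.07 n 19
clip dark 0.530-0.547
```

Request:
{"op": "move_arm", "data": {"targets": [[[0,0.04,0],[0,0,0]],[[0,0.06,0],[0,0,0]],[[0,0.07,0],[0,0,0]],[[0,0.08,0],[0,0,0]],[[0,0.08,0],[0,0,0]],[[0,0.05,0],[0,0,0]],[[0,0.02,0],[0,0,0]],[[0,0.02,0],[0,0,0]]]}}

```text
time_s: 17.05
ee_pos: [0.4612, -0.1952, 0.0435]
ee_rot: [-2.399, -2.027, 0.0]
force: [-0.7, 0.9, -0.1]
grip_width: 0.0007
grip_force: 0.0
```

```bash
python3 bar.py w17 .511
```

```text
t 17.05 TCP s 0.4885 l -0.1104 z 0.0435 F [-0.7  0.9 -0.1]
edge resid [0.9 1.8 1.7 1.7 1.6 1.6 1.5 1.4 2.4 2.3 2.3 2.2 2.2 2.1 2.1 2.  3.  3.
 2.9] slope px/100mm 1.63 n 19
clip dark 0.533-0.550
```

Request:
{"op": "move_arm", "data": {"targets": [[[0,0.04,0],[0,0,0]],[[0,0.06,0],[0,0,0]],[[0,0.07,0],[0,0,0]],[[0,0.08,0],[0,0,0]],[[0,0.08,0],[0,0,0]],[[0,0.05,0],[0,0,0]],[[0,0.02,0],[0,0,0]],[[0,0.02,0],[0,0,0]]]}}

```text
time_s: 17.77
ee_pos: [0.4642, -0.1957, 0.0435]
ee_rot: [-2.399, -2.027, 0.0]
force: [-0.3, 0.1, -0.2]
grip_width: 0.0001
grip_force: 0.0
```

```bash
python3 bar.py w18 .514
```

```text
t 17.77 TCP s 0.4915 l -0.1104 z 0.0435 F [-0.3  0.1 -0.2]
edge resid [1.8 1.8 1.7 1.6 1.6 1.5 2.4 2.4 2.3 2.3 2.2 2.2 2.1 2.1 2.  3.  2.9 2.9
 2.9] slope px/100mm 1.35 n 19
clip dark 0.536-0.553
```

Request:
{"op": "move_arm", "data": {"targets": [[[0,0.04,0],[0,0,0]],[[0,0.06,0],[0,0,0]],[[0,0.07,0],[0,0,0]],[[0,0.08,0],[0,0,0]],[[0,0.08,0],[0,0,0]],[[0,0.05,0],[0,0,0]],[[0,0.02,0],[0,0,0]],[[0,0.02,0],[0,0,0]]]}}

```text
time_s: 18.48
ee_pos: [0.4671, -0.1962, 0.0435]
ee_rot: [-2.399, -2.027, 0.0]
force: [0.2, 0.1, -0.2]
grip_width: 0.0006
grip_force: 0.0
```

```bash
python3 bar.py w19 .517
```

```text
t 18.48 TCP s 0.4945 l -0.1104 z 0.0435 F [ 0.2  0.1 -0.2]
edge resid [1.8 1.7 1.6 1.6 1.5 2.4 2.4 2.3 2.3 2.2 2.2 2.1 2.1 2.  3.  2.9 2.9 2.8
 2.8] slope px/100mm 1.39 n 19
clip dark 0.539-0.556
```

Request:
{"op": "move_arm", "data": {"targets": [[[0,0.04,0],[0,0,0]],[[0,0.06,0],[0,0,0]],[[0,0.07,0],[0,0,0]],[[0,0.08,0],[0,0,0]],[[0,0.08,0],[0,0,0]],[[0,0.05,0],[0,0,0]],[[0,0.02,0],[0,0,0]],[[0,0.02,0],[0,0,0]]]}}

```text
time_s: 19.2
ee_pos: [0.4701, -0.1967, 0.0435]
ee_rot: [-2.399, -2.027, 0.0]
force: [-0.1, -0.1, 0.0]
grip_width: 0.0005
grip_force: 0.0
```

```bash
python3 bar.py w20 .520
```

```text
t 19.20 TCP s 0.4975 l -0.1103 z 0.0435 F [-0.1 -0.1  0. ]
edge resid [1.7 1.6 1.6 1.5 1.4 2.4 2.3 2.3 2.2 2.2 2.1 2.  2.  2.  2.9 2.9 2.8 2.8
 2.7] slope px/100mm 1.39 n 19
clip dark 0.542-0.559
```

Request:
{"op": "move_arm", "data": {"targets": [[[0,0.04,0],[0,0,0]],[[0,0.06,0],[0,0,0]],[[0,0.07,0],[0,0,0]],[[0,0.08,0],[0,0,0]],[[0,0.08,0],[0,0,0]],[[0,0.05,0],[0,0,0]],[[0,0.02,0],[0,0,0]],[[0,0.02,0],[0,0,0]]]}}

```text
time_s: 19.92
ee_pos: [0.473, -0.1972, 0.0435]
ee_rot: [-2.399, -2.027, 0.0]
force: [-0.7, 0.1, 0.9]
grip_width: 0.0005
grip_force: 0.0
```

```bash
python3 bar.py w21 .523
```

```text
t 19.92 TCP s 0.5005 l -0.1103 z 0.0435 F [-0.7  0.1  0.9]
edge resid [1.6 1.6 1.5 1.4 1.4 1.3 2.3 2.2 2.1 2.1 2.  2.  1.9 1.9 1.9 2.8 2.8 2.7
 2.7] slope px/100mm 1.35 n 19
clip dark 0.545-0.562
```

Request:
{"op": "move_arm", "data": {"targets": [[[0,0.04,0],[0,0,0]],[[0,0.06,0],[0,0,0]],[[0,0.07,0],[0,0,0]],[[0,0.08,0],[0,0,0]],[[0,0.08,0],[0,0,0]],[[0,0.05,0],[0,0,0]],[[0,0.02,0],[0,0,0]],[[0,0.02,0],[0,0,0]]]}}

```text
time_s: 20.63
ee_pos: [0.476, -0.1977, 0.0435]
ee_rot: [-2.399, -2.027, 0.0]
force: [-0.6, -0.0, -0.2]
grip_width: 0.0001
grip_force: 0.0
```

```bash
python3 bar.py w22 .526
```

```text
t 20.63 TCP s 0.5034 l -0.1103 z 0.0435 F [-0.6 -0.  -0.2]
edge resid [1.6 1.5 1.5 1.4 1.3 1.3 1.2 2.1 2.1 2.  2.  1.9 1.9 1.8 1.8 1.7 1.7 2.7
 2.6] slope px/100mm 1.00 n 19
clip dark 0.548-0.565
```

Request:
{"op": "move_arm", "data": {"targets": [[[0,0.04,0],[0,0,0]],[[0,0.06,0],[0,0,0]],[[0,0.07,0],[0,0,0]],[[0,0.08,0],[0,0,0]],[[0,0.08,0],[0,0,0]],[[0,0.05,0],[0,0,0]],[[0,0.02,0],[0,0,0]],[[0,0.02,0],[0,0,0]]]}}

```text
time_s: 21.35
ee_pos: [0.4789, -0.1982, 0.0435]
ee_rot: [-2.399, -2.027, 0.0]
force: [-0.3, -0.8, -0.3]
grip_width: 0.0004
grip_force: 0.0
```

```bash
python3 bar.py w23 .529
```

```text
t 21.35 TCP s 0.5064 l -0.1102 z 0.0435 F [-0.3 -0.8 -0.3]
edge resid [ 4.5  3.5  3.4  2.3  2.3  2.2  1.2  1.1  1.  -0.  -0.1 -0.1 -1.2 -1.2
 -1.3 -1.3 -2.3 -2.4 -3.4] slope px/100mm -7.81 n 19
clip dark 0.557-0.574
```

It has tipped: slope −7.8 px/100 mm and the clip rose, with overshoot under 3 mm. Now raise the finger to cross-bar height and approach the clip from behind, clear of the bar.

Request:
{"op": "move_arm", "data": {"targets": [[[0,-0.02,-0.09],[0,0,0]],[[0,-0.02,-0.19],[0,0,0]],[[0,-0.02,-0.19],[0,0,0]],[[0,0.07,-0.19],[0,0,0]],[[0,0.14,-0.19],[0,0,0]],[[0,0.18,-0.19],[0,0,0]],[[0,0.18,-0.19],[0,0,0]],[[0,0.18,-0.19],[0,0,0]]]}}

```text
time_s: 22.07
ee_pos: [0.5063, -0.2029, 0.0716]
ee_rot: [-2.399, -2.028, 0.0]
force: [-0.7, 0.0, -0.4]
grip_width: 0.0
grip_force: 0.0
```

```bash
cat > clip.py <<'E'
from bar0 import *
E
sed '/^run(sys/,$d' bar.py > bar0.py; cat >> clip.py <<'E'
tag=sys.argv[1]; s=monitor.state(); p=s['ee_pos']; print('t %.2f'%s['time_s'],'TCP s %.4f l %.4f z %.4f'%(p@u,p@l,p[2]),'F',s['force'].round(1))
im,c=grab('wrist',tag); g=cv2.cvtColor(im,cv2.COLOR_RGB2GRAY).astype(np.float32)
def pr(L,zf,a,b,st=.002):
    S=np.arange(a,b,st); P=np.float32([proj(c,q(x,L,zf(x))) for x in S]); return S,cv2.remap(g,P[:,:1].copy(),P[:,1:].copy(),1).ravel()
top=lambda x:.058-.12*(x-.617)
for L in(-.101,-.104):
    S,v=pr(L,top,.50,.66); print('bar',L,[(round(float(a),3),int(b)) for a,b in zip(S,v)][::2])
    S,v=pr(L,lambda x:top(x)+.0045,.535,.66,.0005); d=S[v<60]; print('saddle dark',[ (k[0].round(4),k[-1].round(4)) for k in np.split(d,np.where(np.diff(d)>.002)[0]+1) if len(k)])
# crossbar left end, at height: z = top+30mm
for L in(-.100,-.108):
    S,v=pr(L,lambda x:top(x-.006)+.030,.535,.66,.0005); d=S[v<60]; print('crossbar dark',L,[ (k[0].round(4),k[-1].round(4)) for k in np.split(d,np.where(np.diff(d)>.002)[0]+1) if len(k)])
S,v=pr(-.0955,lambda x:.046,.58,.63,.001); print('rail end',v.astype(int))
S,v=pr(-.091,lambda x:.046,.58,.63,.001); print('rail end',v.astype(int))
S,v=pr(-.085,lambda x:.04,.58,.63,.001); print('deck end',v.astype(int))
E
python3 clip.py c1
```

```text
t 22.07 TCP s 0.5342 l -0.1100 z 0.0716 F [-0.7  0.  -0.4]
bar -0.101 [(0.5, 162), (0.504, 161), (0.508, 160), (0.512, 163), (0.516, 163), (0.52, 162), (0.524, 163), (0.528, 28), (0.532, 20), (0.536, 61), (0.54, 21), (0.544, 237), (0.548, 165), (0.552, 136), (0.556, 14), (0.56, 11), (0.564, 11), (0.568, 13), (0.572, 153), (0.576, 154), (0.58, 155), (0.584, 242), (0.588, 240), (0.592, 240), (0.596, 241), (0.6, 240), (0.604, 241), (0.608, 240), (0.612, 240), (0.616, 240), (0.62, 240), (0.624, 240), (0.628, 240), (0.632, 239), (0.636, 240), (0.64, 240), (0.644, 240), (0.648, 239), (0.652, 239), (0.656, 239), (0.66, 151)]
saddle dark [(np.float64(0.5355), np.float64(0.544)), (np.float64(0.5525), np.float64(0.57))]
bar -0.104 [(0.5, 162), (0.504, 162), (0.508, 162), (0.512, 162), (0.516, 163), (0.52, 162), (0.524, 50), (0.528, 28), (0.532, 8), (0.536, 14), (0.54, 27), (0.544, 24), (0.548, 224), (0.552, 145), (0.556, 15), (0.56, 7), (0.564, 7), (0.568, 13), (0.572, 152), (0.576, 154), (0.58, 154), (0.584, 186), (0.588, 241), (0.592, 241), (0.596, 241), (0.6, 240), (0.604, 240), (0.608, 240
[... 394 characters left out ...]
-0.108 [(np.float64(0.5355), np.float64(0.5715))]
rail end [236 242 241 241 241 241 241 241 241 241 240 241 241 241 241 241 241 241
 241 241 241 241 239 174  83  70  77 142 231 242 241 241 240 240 242 234
 175 148 149 148 150 148 147 148 147 147 148 148 147 144 144]
rail end [164 161 159 157 158 154 160 157 158 157 158 160 161 159 155 156 157 162
 159 161 158 160 159 162 160 164 164 166 163 163 160 157 157 166 173 163
 147 147 151 149 149 149 149 151 149 146 147 149 147 147 149]
deck end [241 241 240 241 241 241 240 241 241 241 241 241 241 240 241 241 241 241
 241 241 240 241 241 241 240 241 241 240 240 240 241 241 241 240 240 240
 239 238 239 239 239 239 238 239 239 239 239 239 239 240 189]
```

Request:
{"op": "move_arm", "data": {"targets": [[[0,0.04,0],[0,0,0]],[[0,0.07,0],[0,0,0]],[[0,0.1,0],[0,0,0]],[[0,0.13,0],[0,0,0]],[[0,0.16,0],[0,0,0]],[[0,0.19,0],[0,0,0]],[[0,0.2,0],[0,0,0]],[[0,0.2,0],[0,0,0]]]}}

```text
time_s: 22.78
ee_pos: [0.5367, -0.2082, 0.072]
ee_rot: [2.399, 2.028, 0.0]
force: [0.8, 0.3, 0.4]
grip_width: 0.0003
grip_force: 0.0
```

```bash
sed -i "s/print('bar',L.*$/pass/" clip.py; python3 clip.py c2
```

```text
t 22.78 TCP s 0.5651 l -0.1098 z 0.0720 F [0.8 0.3 0.4]
saddle dark [(np.float64(0.5565), np.float64(0.588))]
saddle dark [(np.float64(0.555), np.float64(0.588))]
crossbar dark -0.1 [(np.float64(0.535), np.float64(0.535)), (np.float64(0.554), np.float64(0.589))]
crossbar dark -0.108 [(np.float64(0.535), np.float64(0.589)), (np.float64(0.595), np.float64(0.597))]
rail end [165 166 166 167 164 165 167 166 165 165 165 165 165 165 165 166 166 164
 164 164 164 165 165 114  38  38  40  93 168 236 244 243 242 242 243 238
 179 150 153 152 153 153 150 154 152 152 152 151 153 154 151]
rail end [119 119 118 119 119 120 119 121 120 120 118 120 118 121 118 119 116 114
 116 114 114 114 113 112 112 114 112 109 107 110 145 156 158 158 165 177
 154 150 150 150 150 148 150 151 152 152 152 150 150 147 149]
deck end [166 167 168 167 166 166 167 166 167 166 166 166 166 167 167 166 168 167
 168 168 168 167 167 169 168 166 165 199 243 242 242 242 242 241 242 242
 240 239 241 241 241 241 241 241 241 241 240 240 241 240 241]
```

Request:
{"op": "move_arm", "data": {"targets": [[[0,0.03,0],[0,0,0]],[[0,0.065,0],[0,0,0]],[[0,0.1,0],[0,0,0]],[[0,0.135,0],[0,0,0]],[[0,0.17,0],[0,0,0]],[[0,0.205,0],[0,0,0]],[[0,0.235,0],[0,0,0]],[[0,0.235,0],[0,0,0]]]}}

```text
time_s: 23.5
ee_pos: [0.572, -0.2142, 0.0721]
ee_rot: [2.399, 2.027, 0.001]
force: [0.4, -0.5, 0.7]
grip_width: 0.0005
grip_force: 0.0
```

```bash
python3 clip.py c3
```

```text
t 23.50 TCP s 0.6009 l -0.1095 z 0.0721 F [ 0.4 -0.5  0.7]
saddle dark [(np.float64(0.5945), np.float64(0.5965)), (np.float64(0.606), np.float64(0.623))]
saddle dark [(np.float64(0.591), np.float64(0.6)), (np.float64(0.6025), np.float64(0.623))]
crossbar dark -0.1 [(np.float64(0.5395), np.float64(0.542)), (np.float64(0.59), np.float64(0.6245))]
crossbar dark -0.108 [(np.float64(0.5555), np.float64(0.565)), (np.float64(0.5875), np.float64(0.6)), (np.float64(0.6025), np.float64(0.624))]
rail end [169 170 170 169 171 172 171 171 171 171 170 170 169 170 169 169 169 170
 186 187 188 172 165  86  39  39  41 125 169 168 166 163 161 161 160 144
 124 145 148 145 145 145 143 152 158 158 155 157 158 155 155]
rail end [125 123 123 123 122 122 123 122 122 123 122 123 124 122 122 122 122 122
 122 121 120 119 118 118 118 119 118 118 116 116 115 115 114 114 115 123
 140 157 156 156 158 157 156 155 156 155 157 156 158 156 156]
deck end [171 172 172 173 172 172 173 173 172 172 173 173 172 172 174 173 173 174
 173 173 173 173 173 173 174 173 173 173 173 174 173 172 174 173 174 174
 165 136 155 158 158 157 158 157 158 157 157 158 157 154 197]
```

Request:
{"op": "move_arm", "data": {"targets": [[[0,0.01,0],[0,0,0]],[[0,0.02,0],[0,0,0]],[[0,0.028,0],[0,0,0]],[[0,0.028,0],[0,0,0]],[[0,0.028,0],[0,0,0]],[[0,0.0,0],[0,0,0]],[[0,-0.04,0],[0,0,0]],[[0,-0.04,0],[0,0,0]]]}}

```text
time_s: 24.22
ee_pos: [0.5636, -0.2126, 0.072]
ee_rot: [-2.399, -2.027, 0.001]
force: [-0.3, 0.1, 0.1]
grip_width: 0.0003
grip_force: 0.0
```

```bash
python3 clip.py c4
```

```text
t 24.22 TCP s 0.5923 l -0.1094 z 0.0720 F [-0.3  0.1  0.1]
saddle dark [(np.float64(0.585), np.float64(0.5885)), (np.float64(0.5975), np.float64(0.599)), (np.float64(0.609), np.float64(0.626))]
saddle dark [(np.float64(0.582), np.float64(0.5915)), (np.float64(0.594), np.float64(0.603)), (np.float64(0.609), np.float64(0.626))]
crossbar dark -0.1 [(np.float64(0.538), np.float64(0.5395)), (np.float64(0.5815), np.float64(0.5915)), (np.float64(0.594), np.float64(0.604)), (np.float64(0.6065), np.float64(0.6275))]
crossbar dark -0.108 [(np.float64(0.547), np.float64(0.569)), (np.float64(0.5785), np.float64(0.5915)), (np.float64(0.594), np.float64(0.627))]
rail end [170 169 169 170 169 170 169 168 177 195 196 207 236 238 205 165 168 168
 166 186 197 172 162  89  36  37  42 114 169 170 169 169 168 170 168 153
 122 142 143 141 141 140 138 130 126 132 149 154 152 152 152]
rail end [123 123 121 120 120 117 119 116 117 116 117 116 116 117 117 116 114 116
 117 118 118 117 117 119 119 119 119 117 118 118 119 120 120 121 119 131
 153 157 158 158 158 157 158 155 153 155 155 156 155 155 155]
deck end [171 171 172 172 172 171 173 172 172 172 171 172 173 172 172 173 173 172
 173 172 173 174 173 173 173 174 172 172 173 173 173 173 174 172 174 174
 162 145 159 157 155 169 239 245 243 243 243 243 243 243 243]
```

Request:
{"op": "move_arm", "data": {"targets": [[[0,0.04,0],[0,0,0]],[[0,0.065,0],[0,0,0]],[[0,0.073,0],[0,0,0]],[[0,0.079,0],[0,0,0]],[[0,0.079,0],[0,0,0]],[[0,0.079,0],[0,0,0]],[[0,0.04,0],[0,0,0]],[[0,0.0,0],[0,0,0]]]}}

```text
time_s: 24.93
ee_pos: [0.5645, -0.2128, 0.072]
ee_rot: [-2.399, -2.028, 0.0]
force: [-0.5, -0.8, 0.5]
grip_width: 0.0002
grip_force: 0.0
```

```bash
python3 clip.py c5
```

```text
t 24.93 TCP s 0.5933 l -0.1095 z 0.0720 F [-0.5 -0.8  0.5]
saddle dark [(np.float64(0.586), np.float64(0.5895)), (np.float64(0.5985), np.float64(0.6)), (np.float64(0.611), np.float64(0.628))]
saddle dark [(np.float64(0.5835), np.float64(0.5925)), (np.float64(0.595), np.float64(0.604)), (np.float64(0.611), np.float64(0.628))]
crossbar dark -0.1 [(np.float64(0.538), np.float64(0.5395)), (np.float64(0.5825), np.float64(0.605)), (np.float64(0.6085), np.float64(0.6295))]
crossbar dark -0.108 [(np.float64(0.548), np.float64(0.567)), (np.float64(0.5795), np.float64(0.5925)), (np.float64(0.595), np.float64(0.629))]
rail end [169 171 169 170 170 170 169 168 181 190 198 227 203 169 167 169 168 169
 169 190 195 174 164  86  39  38  43 125 173 170 170 170 164 164 164 152
 128 143 142 141 138 139 138 136 136 132 127 129 146 155 154]
rail end [123 124 124 122 124 123 122 124 122 120 119 120 119 119 118 116 117 118
 116 116 116 113 116 115 116 115 114 116 117 116 118 118 117 115 116 127
 132 154 158 157 157 157 156 155 154 156 156 155 155 155 156]
deck end [172 172 172 172 172 171 171 172 172 172 172 172 174 173 173 172 173 173
 174 172 172 173 173 173 174 173 174 172 173 173 172 173 173 174 172 173
 166 154 156 158 156 155 219 245 243 243 243 243 243 243 243]
```

Request:
{"op": "move_arm", "data": {"targets": [[[0,-0.08,0],[0,0,0]],[[0,-0.08,-0.2],[0,0,0]],[[0,-0.08,-0.45],[0,0,0]],[[0,-0.08,-0.7],[0,0,0]],[[0,0.16,-0.7],[0,0,0]],[[0,0.16,-0.7],[0,0,0]],[[0,0.16,-0.7],[0,0,0]],[[0,0.16,-0.7],[0,0,0]]]}}

```text
time_s: 25.65
ee_pos: [0.5877, -0.2166, 0.1766]
ee_rot: [-2.399, -2.027, 0.001]
force: [-0.4, 0.4, 0.8]
grip_width: 0.0004
grip_force: 0.0
```

```bash
python3 clip.py c6; python3 - <<'E'
from bar0 import *
run('c7',.5285)
E
```

```text
t 25.65 TCP s 0.6168 l -0.1091 z 0.1766 F [-0.4  0.4  0.8]
saddle dark [(np.float64(0.6115), np.float64(0.6275))]
saddle dark [(np.float64(0.6115), np.float64(0.629))]
crossbar dark -0.1 [(np.float64(0.537), np.float64(0.54)), (np.float64(0.612), np.float64(0.629))]
crossbar dark -0.108 [(np.float64(0.537), np.float64(0.5395)), (np.float64(0.612), np.float64(0.629))]
rail end [186 184 185 185 185 186 186 185 185 185 186 186 185 186 186 185 186 186
 185 185 187 186 165 108  54  44  84 155 187 178 150 135 119 115 110  97
  82  91 101 100 101 101  97  99 100  98 109 133 165 176 177]
rail end [146 169 192 199 190 160 144 145 147 145 144 143 141 140 138 139 139 138
 137 137 137 138 142 141 141 140 139 139 140 137 138 138 138 138 141 145
 157 199 243 251 250 250 250 249 240 236 243 250 250 249 249]
deck end [185 184 185 192 204 206 204 205 205 203 193 186 186 185 187 187 187 188
 189 189 190 191 191 191 190 190 190 191 191 191 191 190 191 191 191 188
 192 231 250 249 248 248 249 248 249 249 248 248 248 248 248]
t 25.70 TCP s 0.6166 l -0.1091 z 0.1765 F [ 0.1 -0.3  0.5]
edge resid [ 2.4  1.4  2.3  1.3  1.2  1.1 -8.9  0.9 -0.2 -0.2 -0.3 -0.3 -0.4 -0.5
 -0.5 -0.6 -0.6 -0.7 -0.8 -0.8 -0.9 -1. ] slope px/100mm -2.74 n 21
```

```bash
python3 -c "
from cell import close_job
print(close_job())"
```

```text
the job is handed in; nothing more can be done
None
```

The job is handed in: the bar tipped over the edge within the last 3 mm push and was still tipped when I last checked. By my camera measurement, the clip's mark is within about 1 mm of the tipping edge. The arm is clear of everything, and I saw no sign of it touching the other things; it took about 26 s of the 70 s allowed.

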